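Dock the bead tray on the bench rail until its catch clicks

ROBOT

A 6-joint arm with a two-finger parallel gripper is mounted at the origin on a cart in front of the work surface, level with it; the furniture and walls round the work are solid. World frame = base frame: x ahead of the robot, y to its left, z up, the work surface at z = 0. Lengths are in m, angles in rad, forces in N, time in s.
With the tool pointing down it reaches from about 0.275 to 0.725 m from the base axis. Payload 5.6 kg.
Tool frame: the origin (TCP) lies midway between the tips of the shut fingers; the grasp point (between the pads) lies 19 mm behind it; z points along the fingers, y is the line along which they close (so a half turn about z gives the same grasp; the last joint's range is limited). The gripper opens to 85 mm and grips with 20 to 120 N. Pads are 22 mm wide; open, the fingers measure 114 mm over their backs; the gripper's body (76 mm by 85 mm) begins 54 mm behind the grasp point. The pads swing forward as they close: fully open they stand 13 mm farther back than shut.
Start: joints at [1.426, 0.255, 0.108, 0, -1.424, -0.285], TCP at [0.229, 0.5, 0.231] pointing down, gripper open.
Joint ranges: [-2.95, 2.95], [-1.21, 1.97], [-1.09, 1.5], [-2.87, 1.71], [-2.94, -0.07], [-3.05, 3.05]. Speed limits (rad/s): [2.57, 2.57, 3.14, 3.14, 3.14, 3.14].

INTERFACE

Orientations are given as a 3x3 rotation matrix whose columns are the frame's x, y, z axes.
In Python, from plant import bot gives the robot as it stands.
- The arm moves only by the tool apply_moves, never from a script. Its argument "series" is a list of rows, each an object with "jaw": the finger opening in m, from 0 to 0.0854; "translation": the shift along the tool's x, y, z in m, a list of three; "turn": the turn, a rotation vector about the tool's x, y, z in rad, a list of three. A call has 1 to 10 rows; each row shifts and turns the commanded pose from where the row before left it, along the tool's axes as they then stand; what a row does not reach is not made up. A row lasts 1/10 s, in which the tool goes at most 50 mm and 8.59 degrees, less where a joint would pass 70% of its speed; a pose out of reach is approached as far as the arm can. A call is refused whole if a number of a shift passes 0.05 or a number of a turn 0.15, either way. A call with a gripper value outside its range is refused whole. The fingers move at their own pace and stop on an object; "squeeze" is the grip in N (left out, the last holds). Time passes only in rows, so rows that do not move let the fingers close. It gives the time, the measured TCP pose, the force, the opening and the grip force at its end, in the units of the state.
- bot.observe(): the state, without advancing time (a new reading comes with each control period).
- bot.capture(name): name is "scene" or "top" or "wrist"; returns the picture (420x560x3 uint8, blue, green, red); there is no depth.
- bot.camera_model(name): a dict with "mtx" (3x3 intrinsics, pixels), "origin" and "rotation" of the camera in the world. Camera axes: x right, y down, z forward; pixel columns grow to the right and rows downward; lengths in m; the calibration is good to about 2 mm. A picture is of the moment at which its call begins: read the wrist's pose just before it. camera_model takes no time and is no camera call; for the wrist camera it gives the pose at the moment of the call.
- bot.job_done(): hands the job in; it is judged then, once.
The state is a dict: "time_s": time; "joint_positions": joint angles; "dq": joint speeds; "joint_efforts": joint torques, N m; "tcp_pos": TCP position; "tcp_rot": TCP orientation; "wrist_force": force on the tool from outside, world axes, zero at the start; "torque": the same for the moment, N m; "finger_gap": finger opening in m; "grasp_force": force on a finger pad.
Only numpy, scipy, OpenCV 4.12 (cv2) and the standard library are available. Lean on these libraries where they do the work, as an engineer would, in place of code of your own. Each camera call takes 0.05 s, during which the arm holds its last target. There are 200 camera calls.

TASK

Take the white thread spool out of the bench rail and stand it upright on the table, off the board. Then slide the loose bead tray along the board into the rail, nose first, never pushing harder than about 20 N, until it is fully home and the hidden catch has clicked up into its window so that it cannot slide back. Leave the other things on the table where they are.

Things in the scene. Friction and masses are not known exactly. Their poses are not given: they have to be found in the camera images.
- rail_board: Plywood board fixed on the table, 416 x 180 x 18 mm; x along it (-216 to +200 mm), origin at table height, 8 mm ahead of its middle, z up. Its top is the bed on which the tray slides towards +x. x from -216 to -28 mm is open; flared guides from x = -28 (about 145 mm apart) narrow to the rails at x = 20 mm.
- rail_mouth (a point): Middle of the rails' mouth on the bed, at board x = 20 mm. Two aluminium rails run from here to x = 190 mm, 95 mm apart inside at the mouth (1.5 mm of play a side), top 11 mm above the bed; lips reaching 6 mm inwards, 8 mm above the bed, hold the tray's sole down (83 mm between the lips).
- cover_edge (a point): Near edge of the plate that covers the rails from board x = 78.5 to 190 mm, 8 to 11 mm above the bed; point on its top. Under it a rigid stop is set differently every time: the tray's nose meets it anywhere between board x = 135 and 173 mm, to be felt only; resistance rises sharply there.
- tray: Loose module, 0.15 to 0.31 kg: aluminium sole 150 (x) x 92 x 6 mm, rounded nose at x = +85 mm, a 14 x 24 mm window in the nose part; over its back (x -65 to -11 mm) an open wooden two-cell tray 54 x 74 mm, walls 4 mm thick, 6 to 40 mm above the underside. Origin on the sole's underside, z up. Its back, x = -65 mm, is one flush upright face to push on. Starts on the open end of the board.
- tray_nose (a point): Tip of the tray's nose on the level of its underside, 85 mm ahead of the tray's origin.
- tray_back (a point): Point on the middle of the tray's back face, 25 mm above its underside, 65 mm behind its origin.
- spool: White thread spool, 35 mm in diameter, 58 mm tall, standing upright in the open part of the rail in the tray's way; origin at the centre of its underside, z up along its axis.
- catch (a joint): Sprung catch hidden under the cover, set together with the stop: 0 m when up (free, or clicked into the tray's window), 0.002 to 0.006 m when the tray's nose holds it down. The nose rides over it from some 53 to 2.5 mm before the stop; getting onto it takes about 4 to 9 N of push. It clicks up about 2 mm before the stop.
- needle_case: Bystander: turned wooden needle case lying on the table, 18 x 78 x 18 mm, long along its y; origin under its middle.
- bead_disc: Bystander: flat round box of seed beads, 39 mm across, 16 mm high, on the table; origin under its middle.
- wax_cake: Bystander: round cake of beeswax, 38 mm across, 13 mm high, on the table; origin under its middle.
- small_spool: Bystander: shorter thread spool, 33 mm across, 40 mm tall, standing on the table outside the board; origin under its middle.
There are look-alikes about, which are no part of the job. What is shaped like the tray but orange or pink is not meant.

How it is judged:
On the way:
1. the spool stands upright on the table, off the board, let go (height (world z) of spool between -0.006 and 0.006 m and angle between spool's own z axis and vertical below 0.15 rad and linear speed of spool below 0.02 m/s and contact force between spool and the fingers below 0.05 N), for 0.2 s.
At the end, for the whole second after the job is handed in: Tray at rest in the rail (sole within 5 mm of its middle, 0.06 rad, 3.5 mm of the bed), nose over 131 mm along the board's x, catch up in its window (under 1 mm); spool still and upright (0.15 rad) on the table, off the board (x of tray_nose in the frame of rail_board above 0.131 m and value of joint catch below 0.001 m and y of tray in the frame of rail_board between -0.005 and 0.005 m and z of tray in the frame of rail_board below 0.0215 m and angle between the x axis of tray and the x axis of rail_board, either way round below 0.06 rad and linear speed of each of tray, spool below 0.01 m/s and height (world z) of spool between -0.006 and 0.006 m and angle between spool's own z axis and vertical below 0.15 rad); the robot touches nothing.
It fails at once if the tray is forced: pushed by the robot with more than 25 N (contact force between tray and the fingers above 25 N or contact force between tray and the arm above 25 N).
It fails at once if a bystander is shifted by more than 30 mm (distance of any of needle_case, bead_disc, wax_cake, small_spool from where it was at the start of the episode above 0.03 m).
It also fails if it takes over 54 s, if anything falls off the work surface, if the arm or the gripper's body presses on something with over 40 N, if the wrist force passes 120 N, or if a joint passes its speed limit or range.

## Working session

There is one attempt and no reset: what is moved stays moved. The work goes in short steps, Python scripts to look and compute and a tool call to move; the robot and the scene stay as the last step left them, time stands still between calls to the robot, and variables do not carry over. Pictures are saved under pics/ and viewed, at most 10 in all, crops included, and the job is handed in when it is done.

Besides the shell and the picture viewer there is one more tool, called after "Call:" in YAML: its name, and indented under it one key for each argument. apply_moves: Moves the arm, as the interface text tells. Its arguments: {"type":"object","properties":{"series":{"type":"array","items":{"type":"object","properties":{"jaw":{"type":"number"},"translation":{"type":"array","items":{"type":"number"}},"turn":{"type":"array","items":{"type":"number"}}}}},"squeeze":{"type":"number"}},"required":["series"]}

```bash
mkdir -p pics; python3 - <<'E'
from plant import bot
import cv2,numpy as np
s=bot.observe();print(s)
for n in("top","scene"):
    cv2.imwrite(f"pics/{n}1.png",bot.capture(n)); print(n,bot.camera_model(n))
E
```

```text
{'time_s': 0.0, 'joint_positions': array([ 1.42560261e+00,  2.55770437e-01,  1.06976102e-01, -4.64291422e-04,
       -1.42392524e+00, -2.84586427e-01]), 'dq': array([ 8.97384907e-05, -2.04401820e-04,  9.07143477e-04, -2.04017366e-03,
       -1.17200064e-03, -9.95501794e-04]), 'joint_efforts': array([-1.93093663e-03, -3.86635709e+01,  2.37945718e+01,  5.36517844e+00,
       -6.13481752e-03, -1.57051664e-05]), 'tcp_pos': array([0.22891673, 0.4995322 , 0.23037379]), 'tcp_rot': array([[ 9.09028918e-01, -4.16732395e-01, -7.32721254e-04],
       [-4.16733027e-01, -9.09027068e-01, -1.83654392e-03],
       [ 9.92838937e-05,  1.97482068e-03, -9.99998045e-01]]), 'wrist_force': array([ 0.76174211,  0.00809873, -0.36979282]), 'torque': array([-0.00230848,  0.00629116,  0.02424669]), 'grasp_force': 0.0, 'finger_gap': 0.08517949106003211}
top {'mtx': array([[408.96667246,   0.        , 278.33177174],
       [  0.        , 408.96667246, 211.84345795],
       [  0.        ,   0.        ,   1.        ]]), 'origin': array([ 0.45557055, -0.11587383,  1.16613561]), 'rotation': array([[-3.46092843e-03, -9.88033003e-01,  1.54203783e-01],
       [-9.99723547e-01, -1.67633872e-04, -2.35117412e-02],
       [ 2.32562260e-02, -1.54242526e-01, -9.87759278e-01]])}
scene {'mtx': array([[532.48827924,   0.        , 282.50170377],
       [  0.        , 532.48827924, 205.55626906],
       [  0.        ,   0.        ,   1.        ]]), 'origin': array([-0.22815229, -0.8948552 ,  0.70762002]), 'rotation': array([[ 0.67274023, -0.35228923,  0.65062499],
       [-0.73971224, -0.3389052 ,  0.58135107],
       [ 0.01569647, -0.87237352, -0.48858782]])}
```

View pics/top1.png

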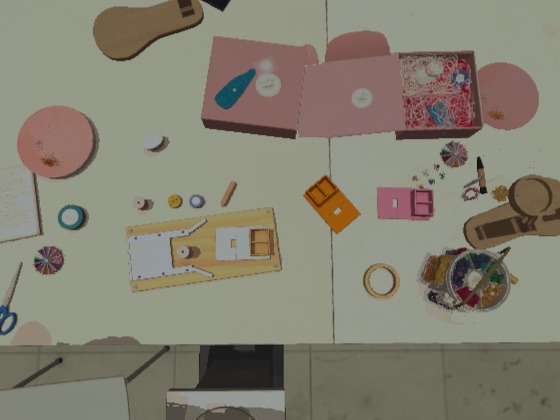

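View pics/scene1.png

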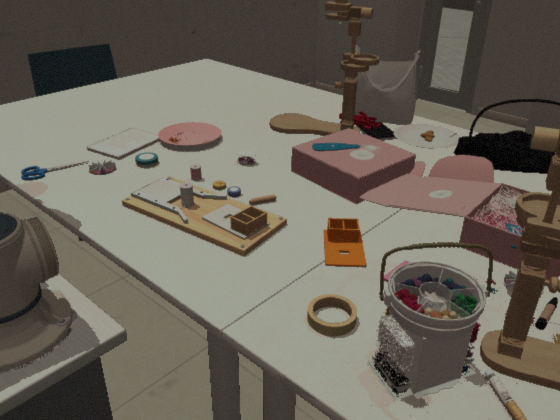

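The top view shows the board at px (127–280, 208–290), with its +x pointing image-left. The tray is at about (245,243), the rail spool at (183,252), and the bystanders at (140,203), (175,201), (196,201) and (229,193). I'll zoom in for corners.

```bash
cat > h.py <<'E'
from plant import bot
import cv2,numpy as np
def ray(n,u,v,z,cm=None):
    c=cm or bot.camera_model(n); d=c["rotation"]@np.linalg.inv(c["mtx"])@np.array([u,v,1.])
    return c["origin"]+d*(z-c["origin"][2])/d[2]
def proj(n,p,cm=None):
    c=cm or bot.camera_model(n); q=c["mtx"]@c["rotation"].T@(np.array(p)-c["origin"]); return q[:2]/q[2]
E
python3 - <<'E'
from h import *
im=cv2.imread("pics/top1.png")[180:300,120:290]
cv2.imwrite("pics/c1.png",cv2.resize(im,None,fx=4.7,fy=4.7,interpolation=cv2.INTER_CUBIC))
hsv=cv2.cvtColor(cv2.imread("pics/top1.png"),cv2.COLOR_BGR2HSV)
for p in[(270,215),(135,285),(200,222),(260,243),(60,20+300)]: print(p,hsv[p[1],p[0]])
print(ray("top",183,252,.076),ray("top",245,243,.024),proj("top",[0,0,0]))
E
```

```text
(270, 215) [ 22 111 151]
(135, 285) [ 13  51 140]
(200, 222) [ 98  13 157]
(260, 243) [ 15 140 133]
(60, 320) [ 39  28 154]
[0.5182713  0.11063617 0.076     ] [ 0.54591667 -0.04977383  0.024     ] [224.73783558 450.64113607]
```

View pics/c1.png

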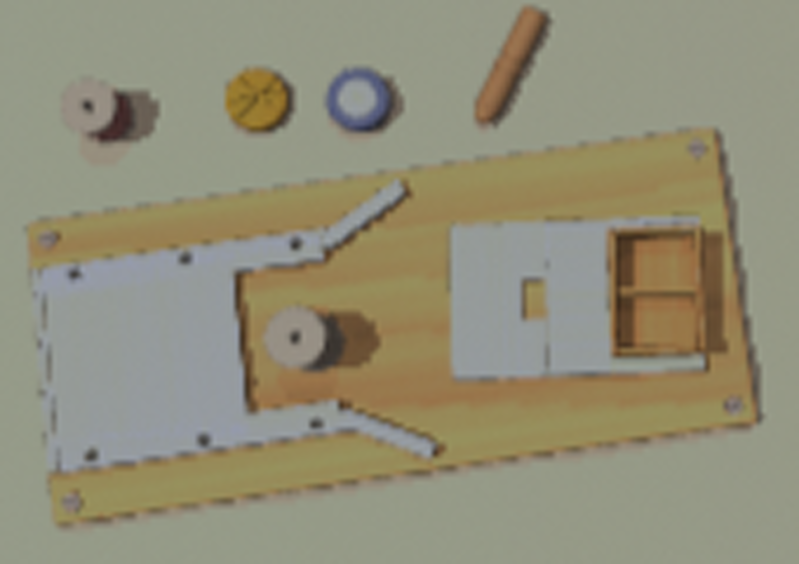

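The zoom shows these corners:
- **Board:** (27,222), (717,130), (760,422), (57,525).
- **Tray sole:** nose (450,226) and (452,380), back (705,368).
- **Spool:** top centre at (297,337).

Pixel size limits accuracy to about 1 mm or so, which I can refine with the wrist camera.

```bash
cat >> h.py <<'E'
def zp(x,y,z): return ray("top",(x+.5)/4.7-.5+120,(y+.5)/4.7-.5+180,z)
E
python3 - <<'E'
from h import *
P=[zp(*q,.018) for q in[(27,222),(717,130),(760,422),(57,525)]]
for p in P: print(p.round(4))
bl,br,fr,fl=P
print([np.linalg.norm(a-b).round(4) for a,b in((bl,br),(br,fr),(fr,fl),(fl,bl))])
# fit: board coords (x,y): bl=(200,-90)? x->+y world, y board = z cross x
d=(bl-br)+(fl-fr); th=np.arctan2(d[1],d[0]); X=np.array([np.cos(th),np.sin(th)]);Y=np.array([-X[1],X[0]])
O=np.mean(P,0)[:2]+.008*-X*-1*-1
c=np.mean(P,0)[:2]; O=c+.008*X   # middle is board x=-8
print("th",th,"O",O)
def B(p): q=p[:2]-O; return np.array([q@X,q@Y]).round(4)
for p in P: print("corner",B(p))
print("spool",zp(297,337,.076),B(zp(297,337,.076)))
for q in[(450,226),(452,380),(705,368)]: print("tray",zp(*q,.024),B(zp(*q,.024)))
for q in[(612,230),(703,230),(703,356),(612,356)]: print("box",zp(*q,.058),B(zp(*q,.058)))
print("cover",B(zp(237,272,.029)),B(zp(247,412,.029)))
for n,q,z in[("small",(90,106),.04),("disc",(259,99),.016),("wax",(359,99),.013),("case1",(533,15),.009),("c2",(487,118),.009)]:print(n,zp(*q,z),B(zp(*q,z)))
E
```

```text
[0.5922 0.2856 0.018 ]
[ 0.648  -0.1257  0.018 ]
[ 0.4728 -0.1509  0.018 ]
[0.4147 0.2588 0.018 ]
[np.float64(0.4151), np.float64(0.177), np.float64(0.4138), np.float64(0.1796)]
th 1.708632489591622 O [0.53082388 0.07487628]
corner [ 0.2003 -0.0898]
corner [-0.2148 -0.0885]
corner [-0.2157  0.0885]
corner [0.1981 0.0898]
spool [0.52009523 0.11122681 0.076     ] [0.0375 0.0056]
tray [0.5889289  0.03350563 0.024     ] [-0.049  -0.0519]
tray [0.49774844 0.03048896 0.024     ] [-0.0394  0.0389]
tray [ 0.50440548 -0.11837395  0.024     ] [-0.1878  0.0527]
box [ 0.58255901 -0.0644771   0.058     ] [-0.1451 -0.0321]
box [ 0.58251703 -0.11715408  0.058     ] [-0.1973 -0.0248]
box [ 0.5098034  -0.11715332  0.058     ] [-0.1873  0.0472]
box [ 0.50992455 -0.06500588  0.058     ] [-0.1357  0.0399]
cover [ 0.0776 -0.0414] [0.0801 0.0409]
small [0.65851626 0.24475553 0.04      ] [ 0.1507 -0.1498]
disc [0.66721627 0.1512379  0.016     ] [ 0.0569 -0.1456]
wax [0.66781803 0.09157247 0.013     ] [-0.0023 -0.138 ]
case1 [ 0.7211227  -0.01274321  0.009     ] [-0.1129 -0.1765]
c2 [0.6568535  0.01434055 0.009     ] [-0.0773 -0.1165]
```

Call:
apply_moves:
  series:
    - {"turn":[0,0,0.143],"jaw":0.085}
    - {"turn":[0,0,0.143]}
    - {"turn":[0,0,0.143]}
    - {"turn":[0,0,0.143]}
    - {"turn":[0,0,0.143]}
    - {"turn":[0,0,0.143]}
    - {"turn":[0,0,0.145]}
    - {"translation":[0.04,-0.022,0]}
    - {"translation":[0.04,-0.022,0]}
    - {"translation":[0.04,-0.022,0]}
  squeeze: 25

```text
schema error: expected keys jaw, translation, turn
```

Call:
apply_moves:
  series:
    - {"translation":[0.04,-0.022,0]}
    - {"translation":[0.04,-0.022,0]}
    - {"translation":[0.04,-0.022,0]}
    - {"translation":[0.04,-0.022,0.01]}
    - {"translation":[0.04,-0.022,0.01]}
    - {"translation":[0.03,-0.022,0.01]}
    - {"translation":[0.02,-0.015,0.01]}
    - {"translation":[0,0,0]}
    - {"translation":[0,0,0]}

```text
schema error: expected keys jaw, translation, turn
```

```bash
cat >> h.py <<'E'
th=1.7086;X=np.array([np.cos(th),np.sin(th)]);Y=np.array([-X[1],X[0]]);O=np.array([.5308,.0749])
def B(p): q=np.asarray(p)[:2]-O; return np.array([q@X,q@Y]).round(4)
def st():
    s=bot.observe(); R=s["tcp_rot"]; print("t",round(s["time_s"],2),"B",B(s["tcp_pos"]),"z",s["tcp_pos"][2].round(4),"yaw",np.arctan2(R[1,0],R[0,0]).round(4),"zax",R[:,2].round(4),"F",s["wrist_force"].round(2),"gap",round(s["finger_gap"],4),round(s["grasp_force"],1)); return s
E
python3 - <<'E'
from h import *
s=st(); print(s["joint_positions"].round(2)); cm=bot.camera_model("wrist"); im=bot.capture("wrist"); np.savez("w1.npz",**cm); cv2.imwrite("pics/w1.png",im)
print(proj("wrist",[.520,.1112,.076],cm))
E
```

```text
t 0.1 B [0.4621 0.2406] z 0.2305 yaw -0.4299 zax [-6.0e-04 -1.5e-03 -1.0e+00] F [ 0.12 -0.    0.68] gap 0.0853 0.0
[ 1.43  0.26  0.11 -0.   -1.42 -0.28]
[ 667.42297283 -503.75061088]
```

View pics/w1.png

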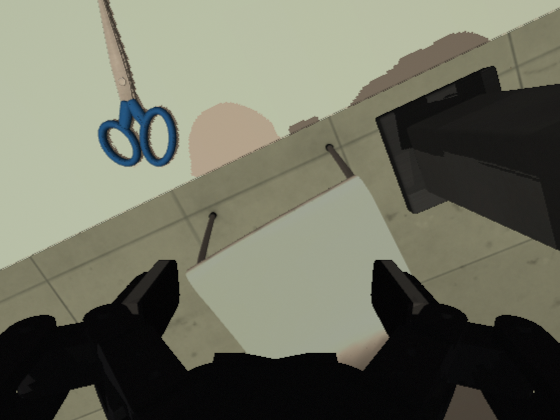

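The moves were refused because every row needs all three keys. The wrist view therefore still shows the start pose: table edge, scissors and fingers. I'll resend with full rows.

Call:
apply_moves:
  series:
    - {"jaw":0.085,"translation":[0,0,0],"turn":[0,0,0.143]}
    - {"jaw":0.085,"translation":[0,0,0],"turn":[0,0,0.143]}
    - {"jaw":0.085,"translation":[0,0,0],"turn":[0,0,0.143]}
    - {"jaw":0.085,"translation":[0,0,0],"turn":[0,0,0.143]}
    - {"jaw":0.085,"translation":[0,0,0],"turn":[0,0,0.143]}
    - {"jaw":0.085,"translation":[0,0,0],"turn":[0,0,0.143]}
    - {"jaw":0.085,"translation":[0,0,0],"turn":[0,0,0.145]}
    - {"jaw":0.085,"translation":[0.04,-0.022,0],"turn":[0,0,0]}
    - {"jaw":0.085,"translation":[0.04,-0.022,0],"turn":[0,0,0]}
    - {"jaw":0.085,"translation":[0.04,-0.022,0],"turn":[0,0,0]}
  squeeze: 25

```text
time_s: 1.15
tcp_pos: [0.3115, 0.3888, 0.2309]
tcp_rot: [[0.139, -0.99, -0.0], [-0.99, -0.139, -0.001], [0.001, 0.0, -1.0]]
wrist_force: [0.1, 0.8, 0.6]
finger_gap: 0.0849
grasp_force: 0.0
```

Call:
apply_moves:
  series:
    - {"jaw":0.085,"translation":[0.04,-0.022,0],"turn":[0,0,0]}
    - {"jaw":0.085,"translation":[0.04,-0.022,0],"turn":[0,0,0]}
    - {"jaw":0.085,"translation":[0.04,-0.022,0],"turn":[0,0,0]}
    - {"jaw":0.085,"translation":[0.04,-0.022,0],"turn":[0,0,0]}
    - {"jaw":0.085,"translation":[0.04,-0.022,0],"turn":[0,0,0]}
    - {"jaw":0.085,"translation":[0.03,-0.022,0],"turn":[0,0,0]}
    - {"jaw":0.085,"translation":[0.02,-0.015,0],"turn":[0,0,0]}
    - {"jaw":0.085,"translation":[0,0,0],"turn":[0,0,0]}
    - {"jaw":0.085,"translation":[0,0,0],"turn":[0,0,0]}
    - {"jaw":0.085,"translation":[0,0,0],"turn":[0,0,0]}

```text
time_s: 2.15
tcp_pos: [0.4905, 0.1633, 0.2312]
tcp_rot: [[0.138, -0.99, -0.0], [-0.99, -0.138, 0.0], [-0.0, 0.0, -1.0]]
wrist_force: [0.2, 0.4, 0.6]
finger_gap: 0.0851
grasp_force: 0.0
```

```bash
python3 - <<'E'
from h import *
s=st(); print(s["joint_positions"].round(2)); cm=bot.camera_model("wrist"); im=bot.capture("wrist"); np.savez("w2.npz",**cm); cv2.imwrite("pics/w2.png",im)
print(proj("wrist",[.520,.1112,.076],cm))
E
```

```text
t 2.15 B [0.093  0.0277] z 0.2312 yaw -1.4322 zax [-4.e-04  1.e-04 -1.e+00] F [0.24 0.44 0.64] gap 0.0851 0.0
[ 0.62  0.19  0.02 -0.   -1.41 -0.49]
[252.08492568 134.38201259]
```

View pics/w2.png

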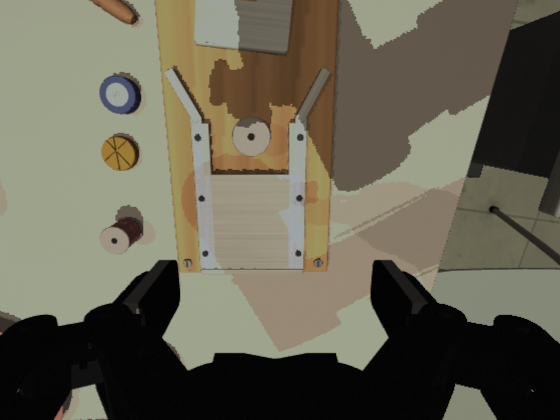

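The wrist view shows the spool top at (251,137), the guides and rails (screws (198,137)/(300,137) and (206,254)/(298,253)), and the cover edge at row ~175. I'll check the board frame and spool position with it.

```bash
python3 - <<'E'
from h import *
cm=dict(np.load("w2.npz"))
r=lambda u,v,z:B(ray("wrist",u,v,z,cm))
print("spool",r(251,137,.076))
for q in[(198,137),(300,137),(201,198),(299,198),(206,254),(298,253),(250,175)]: print(q,r(*q,.029))
print("corners",r(178,272,.018),r(328,271,.018)); print("nose",r(196,43,.024),r(288,53,.024))
for n,q,z in[("small",(115,240),.04),("disc",(120,153),.016),("wax",(118,94),.013)]:print(n,r(*q,z))
print(B(bot.observe()["tcp_pos"]))
E
```

```text
spool [0.0397 0.0047]
(198, 137) [ 0.0419 -0.0538]
(300, 137) [0.0417 0.0523]
(201, 198) [ 0.1071 -0.0545]
(299, 198) [0.1069 0.0527]
(206, 254) [ 0.1731 -0.0527]
(298, 253) [0.1716 0.053 ]
(250, 175) [ 0.0817 -0.0004]
corners [ 0.2012 -0.0901] [0.1995 0.0904]
nose [-0.0479 -0.0514] [-0.0391  0.039 ]
small [ 0.152  -0.1491]
disc [ 0.0598 -0.1432]
wax [-0.0014 -0.139 ]
[0.0932 0.0278]
```

Call:
apply_moves:
  series:
    - {"jaw":0.085,"translation":[0.028,-0.0115,0.02],"turn":[0,0,0]}
    - {"jaw":0.085,"translation":[0.0265,-0.0113,0.03],"turn":[0,0,0]}
    - {"jaw":0.085,"translation":[0,0,0.04],"turn":[0,0,0]}
    - {"jaw":0.085,"translation":[0,0,0.035],"turn":[0,0,0]}
    - {"jaw":0.085,"translation":[0,0,0.03],"turn":[0,0,0]}
    - {"jaw":0.085,"translation":[0,0,0.02],"turn":[0,0,0]}
    - {"jaw":0.085,"translation":[0,0,0.018],"turn":[0,0,0]}
    - {"jaw":0.085,"translation":[0,0,0],"turn":[0,0,0]}
    - {"jaw":0.02,"translation":[0,0,0],"turn":[0,0,0]}
    - {"jaw":0.02,"translation":[0,0,0],"turn":[0,0,0]}
  squeeze: 25

```text
time_s: 3.2
tcp_pos: [0.5219, 0.1127, 0.0397]
tcp_rot: [[0.139, -0.99, 0.002], [-0.99, -0.139, 0.001], [-0.001, -0.002, -1.0]]
wrist_force: [-0.3, 0.7, 1.1]
finger_gap: 0.0586
grasp_force: 0.0
```

Call:
apply_moves:
  series:
    - {"jaw":0.02,"translation":[0,0,0],"turn":[0,0,0]}
    - {"jaw":0.02,"translation":[0,0,0],"turn":[0,0,0]}
    - {"jaw":0.02,"translation":[0,0,0],"turn":[0,0,0]}
    - {"jaw":0.02,"translation":[0,0,0],"turn":[0,0,0]}
    - {"jaw":0.02,"translation":[0,0,0],"turn":[0,0,0]}

```text
time_s: 3.7
tcp_pos: [0.5219, 0.1123, 0.0394]
tcp_rot: [[0.138, -0.99, 0.002], [-0.99, -0.138, 0.001], [-0.001, -0.002, -1.0]]
wrist_force: [-2.1, 1.1, 5.3]
finger_gap: 0.0346
grasp_force: 25.4
```

```bash
python3 -c "
from h import *
st()"
```

```text
t 3.7 B [0.0383 0.0037] z 0.0394 yaw -1.4325 zax [ 2.1e-03  8.0e-04 -1.0e+00] F [-2.13  1.06  5.3 ] gap 0.0346 25.4
```

Call:
apply_moves:
  series:
    - {"jaw":0.02,"translation":[0,0,-0.015],"turn":[0,0,0]}
    - {"jaw":0.02,"translation":[0,0,-0.03],"turn":[0,0,0]}
    - {"jaw":0.02,"translation":[0,0,-0.015],"turn":[0,0,0]}
    - {"jaw":0.02,"translation":[-0.004,0.02,0],"turn":[0,0,0]}
    - {"jaw":0.02,"translation":[-0.004,0.03,0],"turn":[0,0,0]}
    - {"jaw":0.02,"translation":[-0.004,0.03,0],"turn":[0,0,0]}
    - {"jaw":0.02,"translation":[-0.004,0.03,0],"turn":[0,0,0]}
    - {"jaw":0.02,"translation":[-0.004,0.03,0],"turn":[0,0,0]}
    - {"jaw":0.02,"translation":[-0.002,0.02,0],"turn":[0,0,0]}
    - {"jaw":0.02,"translation":[0,0,0.02],"turn":[0,0,0]}

```text
time_s: 4.7
tcp_pos: [0.3591, 0.1123, 0.08]
tcp_rot: [[0.139, -0.99, 0.004], [-0.99, -0.139, 0.003], [-0.003, -0.004, -1.0]]
wrist_force: [0.7, 0.2, -0.6]
finger_gap: 0.0344
grasp_force: 25.1
```

Call:
apply_moves:
  series:
    - {"jaw":0.02,"translation":[0,0,0.025],"turn":[0,0,0]}
    - {"jaw":0.02,"translation":[0,0,0.018],"turn":[0,0,0]}
    - {"jaw":0.02,"translation":[0,0,0.008],"turn":[0,0,0]}
    - {"jaw":0.02,"translation":[0,0,0.003],"turn":[0,0,0]}
    - {"jaw":0.02,"translation":[0,0,0],"turn":[0,0,0]}
    - {"jaw":0.02,"translation":[0,0,0],"turn":[0,0,0]}

```text
time_s: 5.3
tcp_pos: [0.3602, 0.1121, 0.025]
tcp_rot: [[0.138, -0.99, 0.001], [-0.99, -0.138, 0.001], [-0.001, -0.001, -1.0]]
wrist_force: [0.4, 0.4, -1.0]
finger_gap: 0.0342
grasp_force: 25.0
```

```bash
python3 -c "
from h import *
st()"
```

```text
t 5.3 B [0.0603 0.1639] z 0.025 yaw -1.4327 zax [ 1.2e-03  8.0e-04 -1.0e+00] F [ 0.4   0.44 -1.01] gap 0.0342 25.0
```

Call:
apply_moves:
  series:
    - {"jaw":0.02,"translation":[0,0,0.0015],"turn":[0,0,0]}
    - {"jaw":0.02,"translation":[0,0,0.0012],"turn":[0,0,0]}
    - {"jaw":0.02,"translation":[0,0,0.0005],"turn":[0,0,0]}
    - {"jaw":0.02,"translation":[0,0,0],"turn":[0,0,0]}

```text
time_s: 5.7
tcp_pos: [0.3597, 0.1118, 0.0214]
tcp_rot: [[0.138, -0.99, 0.0], [-0.99, -0.138, 0.0], [-0.0, -0.0, -1.0]]
wrist_force: [-1.7, -0.7, 4.2]
finger_gap: 0.0344
grasp_force: 25.4
```

Call:
apply_moves:
  series:
    - {"jaw":0.045,"translation":[0,0,0],"turn":[0,0,0]}
    - {"jaw":0.06,"translation":[0,0,0],"turn":[0,0,0]}
    - {"jaw":0.07,"translation":[0,0,0],"turn":[0,0,0]}
    - {"jaw":0.07,"translation":[0,0,0],"turn":[0,0,0]}
    - {"jaw":0.07,"translation":[0,0,-0.02],"turn":[0,0,0]}
    - {"jaw":0.07,"translation":[0,0,-0.05],"turn":[0,0,0]}
    - {"jaw":0.07,"translation":[0,0,-0.04],"turn":[0,0,0]}
    - {"jaw":0.07,"translation":[0,0,0],"turn":[0,0,0]}

```text
time_s: 6.5
tcp_pos: [0.3628, 0.1136, 0.1364]
tcp_rot: [[0.139, -0.99, 0.01], [-0.99, -0.139, 0.006], [-0.004, -0.01, -1.0]]
wrist_force: [-0.1, 0.7, -0.1]
finger_gap: 0.0699
grasp_force: 0.0
```

```bash
python3 -c "
from h import *
st(); cv2.imwrite('pics/s2.png',cv2.resize(bot.capture('scene')[130:270,100:300],None,fx=3,fy=3))"
```

```text
t 6.5 B [0.0614 0.161 ] z 0.1364 yaw -1.4318 zax [ 0.0095  0.0057 -0.9999] F [-0.11  0.66 -0.13] gap 0.0699 0.0
```

View pics/s2.png

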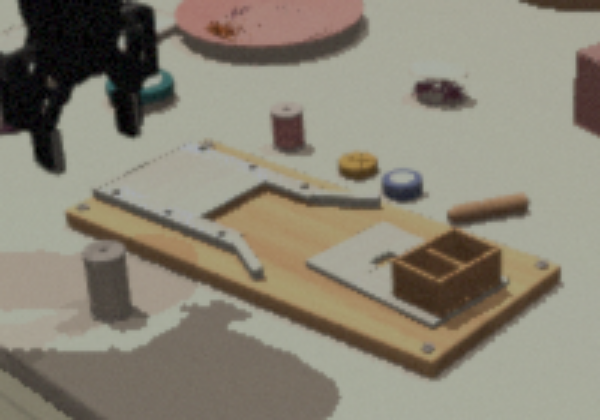

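The spool stands upright at crop (107,280), off the board, and the tray is clear. Next I'll move behind the tray.

Call:
apply_moves:
  series:
    - {"jaw":0.04,"translation":[0.03,-0.018,-0.01],"turn":[0,0,0]}
    - {"jaw":0.04,"translation":[0.04,-0.022,0],"turn":[0,0,0]}
    - {"jaw":0.04,"translation":[0.04,-0.022,0],"turn":[0,0,0]}
    - {"jaw":0.04,"translation":[0.04,-0.022,0],"turn":[0,0,0]}
    - {"jaw":0.04,"translation":[0.04,-0.022,0],"turn":[0,0,0]}
    - {"jaw":0.04,"translation":[0.04,-0.022,0],"turn":[0,0,0]}
    - {"jaw":0.04,"translation":[0.04,-0.022,0],"turn":[0,0,0]}
    - {"jaw":0.04,"translation":[0.025,-0.011,0],"turn":[0,0,0]}
    - {"jaw":0.04,"translation":[0,0,0],"turn":[0,0,0]}
    - {"jaw":0.04,"translation":[0,0,0],"turn":[0,0,0]}

```text
time_s: 7.55
tcp_pos: [0.5589, -0.1586, 0.1392]
tcp_rot: [[0.136, -0.991, -0.003], [-0.991, -0.136, 0.001], [-0.001, 0.003, -1.0]]
wrist_force: [0.2, -0.1, 0.6]
finger_gap: 0.04
grasp_force: 0.0
```

```bash
python3 -c "
from h import *
st()"
```

```text
t 7.55 B [-0.2352  0.0043] z 0.1392 yaw -1.4343 zax [-3.2e-03  6.0e-04 -1.0e+00] F [ 0.16 -0.12  0.64] gap 0.04 0.0
```

Call:
apply_moves:
  series:
    - {"jaw":0.04,"translation":[0,-0.004,0.03],"turn":[0,0,0]}
    - {"jaw":0.04,"translation":[0,0,0.04],"turn":[0,0,0]}
    - {"jaw":0.04,"translation":[0,0,0.028],"turn":[0,0,0]}
    - {"jaw":0.04,"translation":[0,0,0.014],"turn":[0,0,0]}
    - {"jaw":0.04,"translation":[-0.005,0,0],"turn":[0,0,0]}
    - {"jaw":0.04,"translation":[-0.006,0,0],"turn":[0,0,0]}
    - {"jaw":0.04,"translation":[-0.005,0,0],"turn":[0,0,0]}
    - {"jaw":0.04,"translation":[-0.004,0,0],"turn":[0,0,0]}

```text
time_s: 8.35
tcp_pos: [0.5616, -0.1371, 0.0304]
tcp_rot: [[0.138, -0.99, 0.002], [-0.99, -0.138, -0.0], [0.0, -0.002, -1.0]]
wrist_force: [-0.3, 0.7, 0.7]
finger_gap: 0.0402
grasp_force: 0.0
```

Call:
apply_moves:
  series:
    - {"jaw":0.04,"translation":[-0.004,0,0],"turn":[0,0,0]}
    - {"jaw":0.04,"translation":[-0.004,0,0],"turn":[0,0,0]}
    - {"jaw":0.04,"translation":[-0.004,0,0],"turn":[0,0,0]}
    - {"jaw":0.04,"translation":[-0.004,0,0],"turn":[0,0,0]}
    - {"jaw":0.04,"translation":[-0.004,0,0],"turn":[0,0,0]}
    - {"jaw":0.04,"translation":[-0.004,0,0],"turn":[0,0,0]}

```text
time_s: 8.95
tcp_pos: [0.5575, -0.1139, 0.0291]
tcp_rot: [[0.137, -0.991, -0.0], [-0.991, -0.137, -0.0], [0.0, 0.0, -1.0]]
wrist_force: [-0.5, -1.0, 0.7]
finger_gap: 0.0399
grasp_force: 0.3
```

```bash
python3 -c "
from h import *
st(); im=bot.capture('top'); cv2.imwrite('pics/t2.png',cv2.resize(im[180:300,120:290],None,fx=4.7,fy=4.7,interpolation=cv2.INTER_CUBIC))"
```

```text
t 8.95 B [-0.1907 -0.0005] z 0.0291 yaw -1.433 zax [-0. -0. -1.] F [-0.48 -1.01  0.7 ] gap 0.0399 0.3
```

View pics/t2.png

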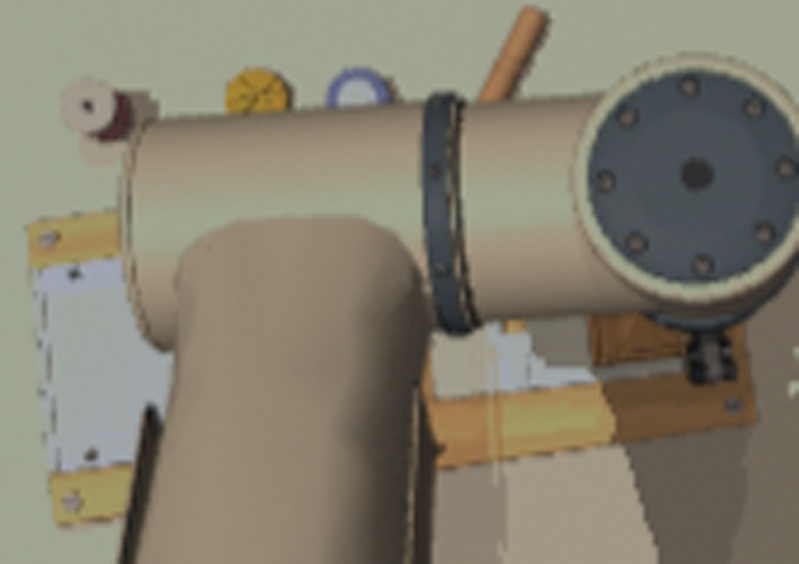

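The arm hides most of the top view, but the visible sole edge at (500–590, 380–392) now runs parallel to the board. The push force is about 1 N, so I'll go on.

Call:
apply_moves:
  series:
    - {"jaw":0.04,"translation":[-0.004,0,0],"turn":[0,0,0]}
    - {"jaw":0.04,"translation":[-0.004,0,0],"turn":[0,0,0]}
    - {"jaw":0.04,"translation":[-0.004,0,0],"turn":[0,0,0]}
    - {"jaw":0.04,"translation":[-0.004,0,0],"turn":[0,0,0]}
    - {"jaw":0.04,"translation":[-0.004,0,0],"turn":[0,0,0]}
    - {"jaw":0.04,"translation":[-0.004,0,0],"turn":[0,0,0]}
    - {"jaw":0.04,"translation":[-0.004,0,0],"turn":[0,0,0]}

```text
time_s: 9.7
tcp_pos: [0.5536, -0.0861, 0.029]
tcp_rot: [[0.138, -0.99, -0.0], [-0.99, -0.138, 0.0], [-0.0, 0.0, -1.0]]
wrist_force: [-0.3, -0.8, -0.3]
finger_gap: 0.0397
grasp_force: 0.3
```

```bash
python3 -c "
from h import *
st(); im=bot.capture('scene'); cv2.imwrite('pics/s3.png',cv2.resize(im[160:260,110:300],None,fx=4.2,fy=4.2,interpolation=cv2.INTER_CUBIC))"
```

```text
t 9.7 B [-0.1626 -0.0005] z 0.029 yaw -1.4328 zax [-2.e-04  0.e+00 -1.e+00] F [-0.32 -0.77 -0.29] gap 0.0397 0.3
```

View pics/s3.png

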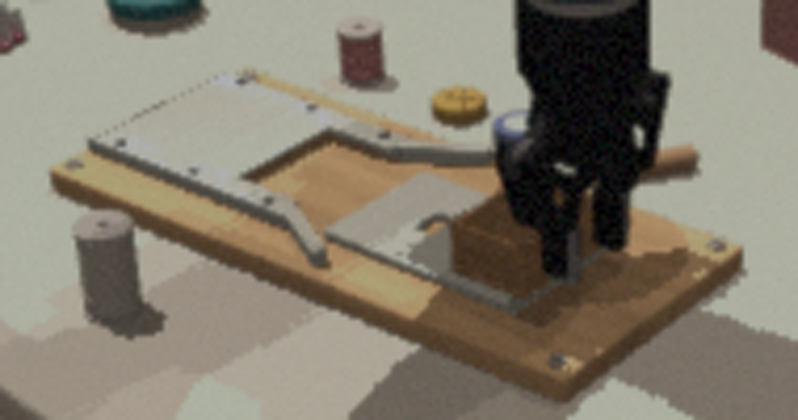

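The scene crop shows the tray with its sole near-side corners at (327,236) for the nose and (516,306) for the back. The far nose corner is at about (408,177).

```bash
python3 - <<'E'
from h import *
r=lambda x,y,z:B(ray("scene",(x+.5)/4.2-.5+110,(y+.5)/4.2-.5+160,z))
for q in[(327,234),(516,306),(408,176)]: print(q,r(*q,.024))
for q in[(50,177),(567,393),(742,248)]: print("board",r(*q,.018))
E
```

```text
(327, 234) [-0.0096  0.0547]
(516, 306) [-0.1531  0.0515]
(408, 176) [-0.0007 -0.0284]
board [0.1884 0.0973]
board [-0.2253  0.0969]
board [-0.2159 -0.0868]
```

Corrected by the board corners, the tray is centred within about 1–2 mm and roughly aligned, with its nose at x≈0. I'll continue gently into the mouth.

Call:
apply_moves:
  series:
    - {"jaw":0.04,"translation":[-0.003,0,0],"turn":[0,0,0]}
    - {"jaw":0.04,"translation":[-0.003,0,0],"turn":[0,0,0]}
    - {"jaw":0.04,"translation":[-0.003,0,0],"turn":[0,0,0]}
    - {"jaw":0.04,"translation":[-0.003,0,0],"turn":[0,0,0]}
    - {"jaw":0.04,"translation":[-0.002,0,0],"turn":[0,0,0]}
    - {"jaw":0.04,"translation":[-0.002,0,0],"turn":[0,0,0]}

```text
time_s: 10.35
tcp_pos: [0.5516, -0.0705, 0.0291]
tcp_rot: [[0.138, -0.99, 0.0], [-0.99, -0.138, -0.0], [0.0, -0.0, -1.0]]
wrist_force: [0.5, -1.6, 0.5]
finger_gap: 0.0399
grasp_force: 0.7
```

Call:
apply_moves:
  series:
    - {"jaw":0.04,"translation":[-0.002,0,0],"turn":[0,0,0]}
    - {"jaw":0.04,"translation":[-0.002,0,0],"turn":[0,0,0]}
    - {"jaw":0.04,"translation":[-0.002,0,0],"turn":[0,0,0]}
    - {"jaw":0.04,"translation":[-0.002,0,0],"turn":[0,0,0]}

```text
time_s: 10.75
tcp_pos: [0.5504, -0.0625, 0.0292]
tcp_rot: [[0.137, -0.991, 0.0], [-0.991, -0.137, 0.0], [-0.0, -0.0, -1.0]]
wrist_force: [0.7, 0.3, 0.5]
finger_gap: 0.0401
grasp_force: 0.4
```

Call:
apply_moves:
  series:
    - {"jaw":0.04,"translation":[-0.002,0,0],"turn":[0,0,0]}
    - {"jaw":0.04,"translation":[-0.002,0,0],"turn":[0,0,0]}
    - {"jaw":0.04,"translation":[-0.002,0,0],"turn":[0,0,0]}
    - {"jaw":0.04,"translation":[-0.002,0,0],"turn":[0,0,0]}

```text
time_s: 11.15
tcp_pos: [0.5492, -0.0545, 0.0291]
tcp_rot: [[0.138, -0.99, -0.0], [-0.99, -0.138, 0.0], [-0.0, 0.0, -1.0]]
wrist_force: [0.1, 0.3, 1.0]
finger_gap: 0.04
grasp_force: 0.4
```

Call:
apply_moves:
  series:
    - {"jaw":0.04,"translation":[-0.003,0,0],"turn":[0,0,0]}
    - {"jaw":0.04,"translation":[-0.003,0,0],"turn":[0,0,0]}
    - {"jaw":0.04,"translation":[-0.003,0,0],"turn":[0,0,0]}
    - {"jaw":0.04,"translation":[-0.003,0,0],"turn":[0,0,0]}
    - {"jaw":0.04,"translation":[-0.003,0,0],"turn":[0,0,0]}
    - {"jaw":0.04,"translation":[-0.003,0,0],"turn":[0,0,0]}

```text
time_s: 11.75
tcp_pos: [0.5468, -0.0367, 0.0291]
tcp_rot: [[0.138, -0.99, -0.0], [-0.99, -0.138, 0.0], [-0.0, 0.0, -1.0]]
wrist_force: [1.0, -0.4, -0.1]
finger_gap: 0.0403
grasp_force: 0.3
```

Call:
apply_moves:
  series:
    - {"jaw":0.04,"translation":[-0.003,0,0],"turn":[0,0,0]}
    - {"jaw":0.04,"translation":[-0.003,0,0],"turn":[0,0,0]}
    - {"jaw":0.04,"translation":[-0.003,0,0],"turn":[0,0,0]}
    - {"jaw":0.04,"translation":[-0.003,0,0],"turn":[0,0,0]}
    - {"jaw":0.04,"translation":[-0.003,0,0],"turn":[0,0,0]}
    - {"jaw":0.04,"translation":[-0.003,0,0],"turn":[0,0,0]}

```text
time_s: 12.35
tcp_pos: [0.5443, -0.0188, 0.0291]
tcp_rot: [[0.138, -0.99, -0.0], [-0.99, -0.138, 0.0], [-0.0, 0.0, -1.0]]
wrist_force: [0.4, -0.7, -0.0]
finger_gap: 0.0405
grasp_force: 0.3
```

Call:
apply_moves:
  series:
    - {"jaw":0.04,"translation":[-0.002,0,0],"turn":[0,0,0]}
    - {"jaw":0.04,"translation":[-0.002,0,0],"turn":[0,0,0]}
    - {"jaw":0.04,"translation":[-0.002,0,0],"turn":[0,0,0]}
    - {"jaw":0.04,"translation":[-0.002,0,0],"turn":[0,0,0]}
    - {"jaw":0.04,"translation":[-0.002,0,0],"turn":[0,0,0]}

```text
time_s: 12.85
tcp_pos: [0.543, -0.0091, 0.0291]
tcp_rot: [[0.137, -0.991, 0.0], [-0.991, -0.137, -0.0], [0.0, -0.0, -1.0]]
wrist_force: [-0.5, 0.6, 0.8]
finger_gap: 0.0399
grasp_force: 0.3
```

```bash
python3 -c "
from h import *
st()"
```

```text
t 12.85 B [-0.0848 -0.0005] z 0.0291 yaw -1.4329 zax [ 0. -0. -1.] F [-0.45  0.56  0.83] gap 0.0399 0.3
```

Call:
apply_moves:
  series:
    - {"jaw":0.04,"translation":[-0.002,0,0],"turn":[0,0,0]}
    - {"jaw":0.04,"translation":[-0.002,0,0],"turn":[0,0,0]}
    - {"jaw":0.04,"translation":[-0.002,0,0],"turn":[0,0,0]}
    - {"jaw":0.04,"translation":[-0.002,0,0],"turn":[0,0,0]}

```text
time_s: 13.25
tcp_pos: [0.5419, -0.0011, 0.0291]
tcp_rot: [[0.138, -0.99, 0.0], [-0.99, -0.138, -0.0], [0.0, -0.0, -1.0]]
wrist_force: [0.2, 0.1, -0.2]
finger_gap: 0.0399
grasp_force: 0.4
```

Call:
apply_moves:
  series:
    - {"jaw":0.04,"translation":[-0.002,0,0],"turn":[0,0,0]}
    - {"jaw":0.04,"translation":[-0.002,0,0],"turn":[0,0,0]}
    - {"jaw":0.04,"translation":[-0.002,0,0],"turn":[0,0,0]}

```text
time_s: 13.55
tcp_pos: [0.5411, 0.0049, 0.0291]
tcp_rot: [[0.138, -0.99, 0.0], [-0.99, -0.138, 0.0], [-0.0, -0.0, -1.0]]
wrist_force: [0.8, -1.4, 0.2]
finger_gap: 0.04
grasp_force: 0.3
```

Call:
apply_moves:
  series:
    - {"jaw":0.04,"translation":[-0.002,0,0],"turn":[0,0,0]}
    - {"jaw":0.04,"translation":[-0.002,0,0],"turn":[0,0,0]}
    - {"jaw":0.04,"translation":[-0.002,0,0],"turn":[0,0,0]}

```text
time_s: 13.85
tcp_pos: [0.5402, 0.0108, 0.0291]
tcp_rot: [[0.138, -0.99, 0.0], [-0.99, -0.138, 0.0], [-0.0, -0.0, -1.0]]
wrist_force: [0.3, -0.1, 0.6]
finger_gap: 0.04
grasp_force: 0.3
```

Call:
apply_moves:
  series:
    - {"jaw":0.04,"translation":[-0.002,0,0],"turn":[0,0,0]}
    - {"jaw":0.04,"translation":[-0.002,0,0],"turn":[0,0,0]}
    - {"jaw":0.04,"translation":[-0.002,0,0],"turn":[0,0,0]}

```text
time_s: 14.15
tcp_pos: [0.5394, 0.0167, 0.0291]
tcp_rot: [[0.138, -0.99, -0.0], [-0.99, -0.138, 0.0], [-0.0, 0.0, -1.0]]
wrist_force: [-0.1, -0.0, 0.0]
finger_gap: 0.04
grasp_force: 0.3
```

Call:
apply_moves:
  series:
    - {"jaw":0.04,"translation":[-0.002,0,0],"turn":[0,0,0]}
    - {"jaw":0.04,"translation":[-0.002,0,0],"turn":[0,0,0]}

```text
time_s: 14.35
tcp_pos: [0.5388, 0.0207, 0.0291]
tcp_rot: [[0.138, -0.99, -0.0], [-0.99, -0.138, 0.0], [-0.0, 0.0, -1.0]]
wrist_force: [0.4, -0.4, 0.3]
finger_gap: 0.0402
grasp_force: 0.3
```

Call:
apply_moves:
  series:
    - {"jaw":0.04,"translation":[-0.002,0,0],"turn":[0,0,0]}
    - {"jaw":0.04,"translation":[-0.002,0,0],"turn":[0,0,0]}

```text
time_s: 14.55
tcp_pos: [0.5383, 0.0247, 0.0291]
tcp_rot: [[0.138, -0.99, -0.0], [-0.99, -0.138, -0.0], [0.0, 0.0, -1.0]]
wrist_force: [0.4, 1.0, -0.1]
finger_gap: 0.0398
grasp_force: 0.3
```

Call:
apply_moves:
  series:
    - {"jaw":0.04,"translation":[-0.002,0,0],"turn":[0,0,0]}
    - {"jaw":0.04,"translation":[-0.002,0,0],"turn":[0,0,0]}

```text
time_s: 14.75
tcp_pos: [0.5377, 0.0286, 0.0291]
tcp_rot: [[0.138, -0.991, 0.0], [-0.991, -0.138, 0.0], [-0.0, -0.0, -1.0]]
wrist_force: [0.6, -0.9, 1.1]
finger_gap: 0.0397
grasp_force: 0.3
```

Call:
apply_moves:
  series:
    - {"jaw":0.04,"translation":[-0.002,0,0],"turn":[0,0,0]}
    - {"jaw":0.04,"translation":[-0.002,0,0],"turn":[0,0,0]}

```text
time_s: 14.95
tcp_pos: [0.5372, 0.0326, 0.0291]
tcp_rot: [[0.138, -0.99, -0.0], [-0.99, -0.138, 0.0], [-0.0, 0.0, -1.0]]
wrist_force: [0.5, -0.6, 0.2]
finger_gap: 0.0403
grasp_force: 0.4
```

Call:
apply_moves:
  series:
    - {"jaw":0.04,"translation":[-0.002,0,0],"turn":[0,0,0]}
    - {"jaw":0.04,"translation":[-0.002,0,0],"turn":[0,0,0]}

```text
time_s: 15.15
tcp_pos: [0.5366, 0.0365, 0.0291]
tcp_rot: [[0.138, -0.99, -0.0], [-0.99, -0.138, -0.0], [0.0, 0.0, -1.0]]
wrist_force: [0.5, -0.9, 0.0]
finger_gap: 0.0398
grasp_force: 0.4
```

Call:
apply_moves:
  series:
    - {"jaw":0.04,"translation":[-0.002,0,0],"turn":[0,0,0]}

```text
time_s: 15.25
tcp_pos: [0.5364, 0.0383, 0.0291]
tcp_rot: [[0.138, -0.99, -0.0], [-0.99, -0.138, -0.0], [0.0, 0.0, -1.0]]
wrist_force: [1.1, -1.4, -0.1]
finger_gap: 0.0402
grasp_force: 1.2
```

Call:
apply_moves:
  series:
    - {"jaw":0.04,"translation":[-0.002,0,0],"turn":[0,0,0]}

```text
time_s: 15.35
tcp_pos: [0.536, 0.0402, 0.0291]
tcp_rot: [[0.138, -0.99, -0.0], [-0.99, -0.138, -0.0], [0.0, 0.0, -1.0]]
wrist_force: [-0.1, -2.9, 0.1]
finger_gap: 0.0399
grasp_force: 1.2
```

Call:
apply_moves:
  series:
    - {"jaw":0.04,"translation":[-0.002,0,0],"turn":[0,0,0]}

```text
time_s: 15.45
tcp_pos: [0.5358, 0.0417, 0.0291]
tcp_rot: [[0.138, -0.99, -0.0], [-0.99, -0.138, -0.001], [0.001, 0.0, -1.0]]
wrist_force: [1.2, -6.6, 0.2]
finger_gap: 0.0398
grasp_force: 3.3
```

```bash
python3 -c "
from h import *
st(); im=bot.capture('scene'); cv2.imwrite('pics/s4.png',cv2.resize(im[160:260,110:300],None,fx=4.2,fy=4.2,interpolation=cv2.INTER_CUBIC))"
```

```text
t 15.45 B [-0.0336 -0.0004] z 0.0291 yaw -1.4326 zax [-3.0e-04 -1.4e-03 -1.0e+00] F [ 1.19 -6.63  0.17] gap 0.0398 3.3
```

View pics/s4.png

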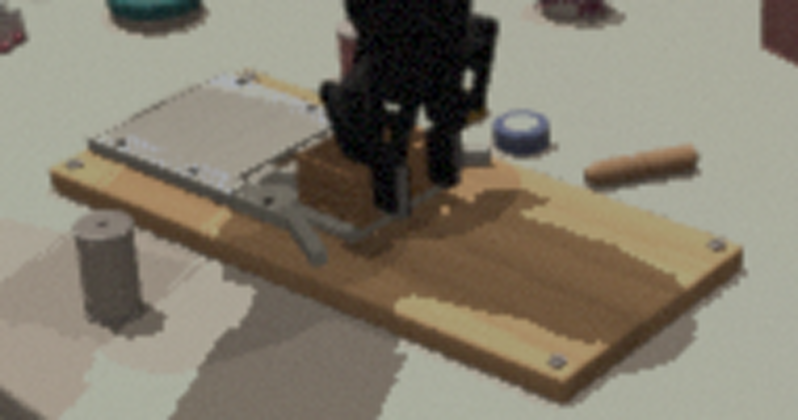

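The scene view confirms the tray is straight in the rail, and the catch ramp has been reached (~6.6 N). Compliance is about 9 N/mm, so I'll step 1 mm at a time.

Call:
apply_moves:
  series:
    - {"jaw":0.04,"translation":[-0.001,0,0],"turn":[0,0,0]}

```text
time_s: 15.6
tcp_pos: [0.5357, 0.0425, 0.0291]
tcp_rot: [[0.138, -0.99, -0.0], [-0.99, -0.138, -0.001], [0.001, 0.001, -1.0]]
wrist_force: [1.3, -6.1, -0.7]
finger_gap: 0.0395
grasp_force: 3.4
```

Call:
apply_moves:
  series:
    - {"jaw":0.04,"translation":[-0.001,0,0],"turn":[0,0,0]}

```text
time_s: 15.7
tcp_pos: [0.5355, 0.0433, 0.0292]
tcp_rot: [[0.138, -0.99, -0.0], [-0.99, -0.138, -0.002], [0.002, 0.001, -1.0]]
wrist_force: [1.1, -7.9, -0.4]
finger_gap: 0.04
grasp_force: 3.7
```

Call:
apply_moves:
  series:
    - {"jaw":0.04,"translation":[-0.0005,0,0],"turn":[0,0,0]}
    - {"jaw":0.04,"translation":[-0.0005,0,0],"turn":[0,0,0]}

```text
time_s: 15.9
tcp_pos: [0.5354, 0.0442, 0.0292]
tcp_rot: [[0.138, -0.99, -0.0], [-0.99, -0.138, -0.002], [0.002, 0.0, -1.0]]
wrist_force: [1.0, -7.4, 0.2]
finger_gap: 0.0401
grasp_force: 3.6
```

Force is steady at about 7–8 N, so I'll ride over the catch.

Call:
apply_moves:
  series:
    - {"jaw":0.04,"translation":[-0.001,0,0],"turn":[0,0,0]}
    - {"jaw":0.04,"translation":[-0.001,0,0],"turn":[0,0,0]}
    - {"jaw":0.04,"translation":[-0.001,0,0],"turn":[0,0,0]}

```text
time_s: 16.2
tcp_pos: [0.535, 0.0482, 0.0291]
tcp_rot: [[0.137, -0.991, -0.0], [-0.991, -0.137, -0.0], [0.0, 0.0, -1.0]]
wrist_force: [0.4, -2.2, 0.3]
finger_gap: 0.0397
grasp_force: 1.4
```

Call:
apply_moves:
  series:
    - {"jaw":0.04,"translation":[-0.001,0,0],"turn":[0,0,0]}
    - {"jaw":0.04,"translation":[-0.001,0,0],"turn":[0,0,0]}
    - {"jaw":0.04,"translation":[-0.001,0,0],"turn":[0,0,0]}
    - {"jaw":0.04,"translation":[-0.001,0,0],"turn":[0,0,0]}

```text
time_s: 16.6
tcp_pos: [0.5344, 0.0524, 0.0291]
tcp_rot: [[0.138, -0.99, -0.0], [-0.99, -0.138, 0.0], [-0.0, 0.0, -1.0]]
wrist_force: [-0.4, -2.4, 1.4]
finger_gap: 0.0398
grasp_force: 1.3
```

Call:
apply_moves:
  series:
    - {"jaw":0.04,"translation":[-0.001,0,0],"turn":[0,0,0]}
    - {"jaw":0.04,"translation":[-0.001,0,0],"turn":[0,0,0]}
    - {"jaw":0.04,"translation":[-0.001,0,0],"turn":[0,0,0]}
    - {"jaw":0.04,"translation":[-0.001,0,0],"turn":[0,0,0]}

```text
time_s: 17.0
tcp_pos: [0.5339, 0.0563, 0.0291]
tcp_rot: [[0.138, -0.99, -0.0], [-0.99, -0.138, -0.0], [0.0, 0.0, -1.0]]
wrist_force: [0.1, -2.4, -1.0]
finger_gap: 0.0396
grasp_force: 1.3
```

Call:
apply_moves:
  series:
    - {"jaw":0.04,"translation":[-0.001,0,0],"turn":[0,0,0]}
    - {"jaw":0.04,"translation":[-0.001,0,0],"turn":[0,0,0]}
    - {"jaw":0.04,"translation":[-0.001,0,0],"turn":[0,0,0]}
    - {"jaw":0.04,"translation":[-0.001,0,0],"turn":[0,0,0]}
    - {"jaw":0.04,"translation":[-0.001,0,0],"turn":[0,0,0]}
    - {"jaw":0.04,"translation":[-0.001,0,0],"turn":[0,0,0]}
    - {"jaw":0.04,"translation":[-0.001,0,0],"turn":[0,0,0]}
    - {"jaw":0.04,"translation":[-0.001,0,0],"turn":[0,0,0]}

```text
time_s: 17.8
tcp_pos: [0.5328, 0.0642, 0.0291]
tcp_rot: [[0.138, -0.99, -0.0], [-0.99, -0.138, -0.0], [0.0, 0.0, -1.0]]
wrist_force: [1.0, -1.8, -0.7]
finger_gap: 0.0401
grasp_force: 1.3
```

Call:
apply_moves:
  series:
    - {"jaw":0.04,"translation":[-0.001,0,0],"turn":[0,0,0]}
    - {"jaw":0.04,"translation":[-0.001,0,0],"turn":[0,0,0]}
    - {"jaw":0.04,"translation":[-0.001,0,0],"turn":[0,0,0]}
    - {"jaw":0.04,"translation":[-0.001,0,0],"turn":[0,0,0]}
    - {"jaw":0.04,"translation":[-0.001,0,0],"turn":[0,0,0]}
    - {"jaw":0.04,"translation":[-0.001,0,0],"turn":[0,0,0]}
    - {"jaw":0.04,"translation":[-0.001,0,0],"turn":[0,0,0]}
    - {"jaw":0.04,"translation":[-0.001,0,0],"turn":[0,0,0]}

```text
time_s: 18.6
tcp_pos: [0.5317, 0.0721, 0.0291]
tcp_rot: [[0.138, -0.99, 0.0], [-0.99, -0.138, 0.0], [0.0, -0.0, -1.0]]
wrist_force: [0.5, -1.8, -0.1]
finger_gap: 0.04
grasp_force: 1.2
```

Call:
apply_moves:
  series:
    - {"jaw":0.04,"translation":[-0.001,0,0],"turn":[0,0,0]}
    - {"jaw":0.04,"translation":[-0.001,0,0],"turn":[0,0,0]}
    - {"jaw":0.04,"translation":[-0.001,0,0],"turn":[0,0,0]}
    - {"jaw":0.04,"translation":[-0.001,0,0],"turn":[0,0,0]}
    - {"jaw":0.04,"translation":[-0.001,0,0],"turn":[0,0,0]}
    - {"jaw":0.04,"translation":[-0.001,0,0],"turn":[0,0,0]}
    - {"jaw":0.04,"translation":[-0.001,0,0],"turn":[0,0,0]}
    - {"jaw":0.04,"translation":[-0.001,0,0],"turn":[0,0,0]}

```text
time_s: 19.4
tcp_pos: [0.5306, 0.08, 0.0291]
tcp_rot: [[0.138, -0.99, 0.0], [-0.99, -0.138, 0.0], [-0.0, -0.0, -1.0]]
wrist_force: [0.4, -2.7, -0.2]
finger_gap: 0.0401
grasp_force: 1.2
```

Now I'll feel for the click and the stop in short calls.

Call:
apply_moves:
  series:
    - {"jaw":0.04,"translation":[-0.001,0,0],"turn":[0,0,0]}
    - {"jaw":0.04,"translation":[-0.001,0,0],"turn":[0,0,0]}
    - {"jaw":0.04,"translation":[-0.001,0,0],"turn":[0,0,0]}

```text
time_s: 19.7
tcp_pos: [0.5302, 0.083, 0.0291]
tcp_rot: [[0.138, -0.99, 0.0], [-0.99, -0.138, 0.0], [-0.0, -0.0, -1.0]]
wrist_force: [0.6, -2.1, 0.5]
finger_gap: 0.0401
grasp_force: 1.1
```

Call:
apply_moves:
  series:
    - {"jaw":0.04,"translation":[-0.001,0,0],"turn":[0,0,0]}
    - {"jaw":0.04,"translation":[-0.001,0,0],"turn":[0,0,0]}

```text
time_s: 19.9
tcp_pos: [0.5299, 0.085, 0.0291]
tcp_rot: [[0.138, -0.99, 0.0], [-0.99, -0.138, 0.0], [0.0, -0.0, -1.0]]
wrist_force: [-0.0, -2.6, 0.1]
finger_gap: 0.0402
grasp_force: 1.1
```

Call:
apply_moves:
  series:
    - {"jaw":0.04,"translation":[-0.001,0,0],"turn":[0,0,0]}

```text
time_s: 20.0
tcp_pos: [0.5297, 0.0863, 0.029]
tcp_rot: [[0.137, -0.991, 0.0], [-0.991, -0.137, 0.001], [-0.001, -0.0, -1.0]]
wrist_force: [-0.4, 0.5, 0.1]
finger_gap: 0.0402
grasp_force: 0.0
```

Call:
apply_moves:
  series:
    - {"jaw":0.04,"translation":[-0.001,0,0],"turn":[0,0,0]}

```text
time_s: 20.1
tcp_pos: [0.5296, 0.0874, 0.029]
tcp_rot: [[0.137, -0.991, 0.0], [-0.991, -0.137, 0.001], [-0.001, -0.0, -1.0]]
wrist_force: [0.1, -0.2, -0.8]
finger_gap: 0.04
grasp_force: 0.0
```

The drag dropped to zero, which looks like the click. I'll confirm by feeling the stop.

Call:
apply_moves:
  series:
    - {"jaw":0.04,"translation":[-0.0005,0,0],"turn":[0,0,0]}
    - {"jaw":0.04,"translation":[-0.0005,0,0],"turn":[0,0,0]}

```text
time_s: 20.3
tcp_pos: [0.5295, 0.0882, 0.0291]
tcp_rot: [[0.138, -0.99, -0.0], [-0.99, -0.138, 0.0], [-0.0, -0.0, -1.0]]
wrist_force: [0.1, 0.1, -0.3]
finger_gap: 0.0395
grasp_force: 0.0
```

Call:
apply_moves:
  series:
    - {"jaw":0.04,"translation":[-0.0005,0,0],"turn":[0,0,0]}

```text
time_s: 20.4
tcp_pos: [0.5294, 0.0885, 0.0291]
tcp_rot: [[0.138, -0.99, -0.0], [-0.99, -0.138, 0.0], [-0.0, 0.0, -1.0]]
wrist_force: [1.2, -1.0, 0.3]
finger_gap: 0.04
grasp_force: 0.6
```

Call:
apply_moves:
  series:
    - {"jaw":0.04,"translation":[-0.0005,0,0],"turn":[0,0,0]}

```text
time_s: 20.5
tcp_pos: [0.5293, 0.0885, 0.0291]
tcp_rot: [[0.138, -0.99, -0.0], [-0.99, -0.138, -0.001], [0.001, 0.0, -1.0]]
wrist_force: [0.9, -2.8, -1.2]
finger_gap: 0.0398
grasp_force: 1.6
```

Call:
apply_moves:
  series:
    - {"jaw":0.04,"translation":[-0.0005,0,0],"turn":[0,0,0]}

```text
time_s: 20.6
tcp_pos: [0.5292, 0.0886, 0.0291]
tcp_rot: [[0.138, -0.99, -0.0], [-0.99, -0.138, -0.001], [0.001, 0.001, -1.0]]
wrist_force: [1.3, -4.9, 0.2]
finger_gap: 0.0399
grasp_force: 2.9
```

Call:
apply_moves:
  series:
    - {"jaw":0.04,"translation":[-0.0005,0,0],"turn":[0,0,0]}

```text
time_s: 20.7
tcp_pos: [0.5291, 0.0886, 0.0291]
tcp_rot: [[0.138, -0.99, -0.001], [-0.99, -0.138, -0.002], [0.002, 0.001, -1.0]]
wrist_force: [1.8, -7.3, 0.3]
finger_gap: 0.04
grasp_force: 3.9
```

Call:
apply_moves:
  series:
    - {"jaw":0.04,"translation":[-0.0004,0,0],"turn":[0,0,0]}

```text
time_s: 20.8
tcp_pos: [0.5291, 0.0886, 0.0291]
tcp_rot: [[0.138, -0.99, -0.001], [-0.99, -0.138, -0.003], [0.003, 0.001, -1.0]]
wrist_force: [1.4, -8.7, -0.0]
finger_gap: 0.0402
grasp_force: 4.5
```

The stop is rigid at 8.7 N, and the travel from the ramp is ~51 mm as specified. I'll retreat.

Call:
apply_moves:
  series:
    - {"jaw":0.04,"translation":[-0.0004,0,0],"turn":[0,0,0]}
    - {"jaw":0.04,"translation":[0.004,0,0],"turn":[0,0,0]}
    - {"jaw":0.04,"translation":[0.012,0,0],"turn":[0,0,0]}
    - {"jaw":0.04,"translation":[0.02,0,-0.01],"turn":[0,0,0]}
    - {"jaw":0.04,"translation":[0.02,0,-0.04],"turn":[0,0,0]}
    - {"jaw":0.04,"translation":[0.04,0,-0.04],"turn":[0,0,0]}
    - {"jaw":0.04,"translation":[0.04,0,-0.03],"turn":[0,0,0]}
    - {"jaw":0.04,"translation":[0.04,0,0],"turn":[0,0,0]}
    - {"jaw":0.04,"translation":[0,0,0],"turn":[0,0,0]}
    - {"jaw":0.04,"translation":[0,0,0],"turn":[0,0,0]}

```text
time_s: 21.8
tcp_pos: [0.5524, -0.08, 0.1442]
tcp_rot: [[0.135, -0.991, -0.0], [-0.991, -0.135, 0.001], [-0.001, 0.0, -1.0]]
wrist_force: [-0.9, -0.3, -1.0]
finger_gap: 0.04
grasp_force: 0.0
```

```bash
python3 -c "
from h import *
st(); im=bot.capture('scene'); cv2.imwrite('pics/s5.png',cv2.resize(im[160:260,110:300],None,fx=4.2,fy=4.2,interpolation=cv2.INTER_CUBIC))"
```

```text
t 21.8 B [-1.564e-01 -1.000e-04] z 0.1442 yaw -1.4351 zax [-2.e-04  8.e-04 -1.e+00] F [-0.9  -0.27 -1.  ] gap 0.04 0.0
```

View pics/s5.png

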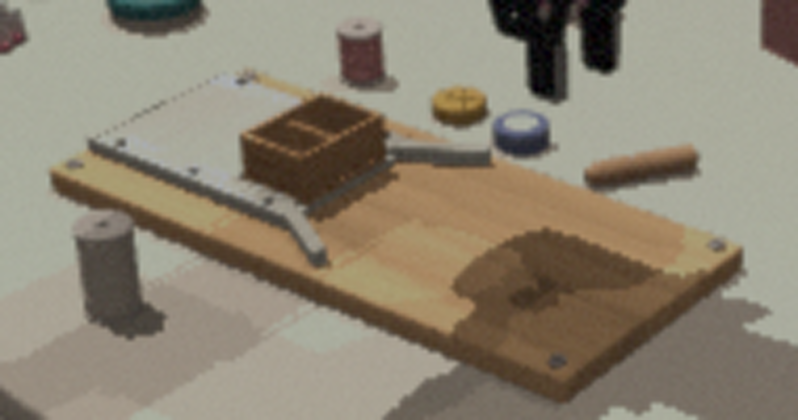

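The tray is home in the rail, with the box up against the cover at (310,150). The spool is upright at (107,265), the bystanders look undisturbed and the arm is clear, so I'm handing in.

```bash
python3 -c "
from plant import bot
print(bot.job_done())"
```

```text
the job is handed in; nothing more can be done
None
```

I handed the job in at about 22 s: the white spool stands upright on the table off the board, and the tray is against its stop in the rail. The catch appears to have clicked (drag fell to zero just before the stop, though I did no pull-back test), the highest push I read was about 9 N, and the bystanders look undisturbed. The hand-in gave no verdict.

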